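# Draw the bead feeder's slide gate to its stop and catch the balls

## Robot

A 6-joint arm with a two-finger parallel gripper is mounted at the origin on a cart in front of the work surface, level with it; the furniture and walls round the work are solid. World frame = base frame: x ahead of the robot, y to its left, z up, the work surface at z = 0. Lengths are in m, angles in degrees, forces in N, time in s.
With the tool pointing down it reaches from about 0.2 to 0.875 m from the base axis. Payload 3.4 kg.
Tool frame: the origin (TCP) lies on the mounting face of the last link; the fingertips stand 199 mm ahead of it and the grasp point (between the pads) lies 180 mm ahead of it; z points along the fingers, y is the line along which they close (so a half turn about z gives the same grasp; the last joint's range is limited). The gripper opens to 94 mm and grips with 3 to 60 N. Pads are 16 mm wide; open, the fingers measure 119 mm over their backs; the gripper's body (75 mm by 177 mm) begins 78 mm behind the grasp point.
Start: joints at [66.119, 15.808, 86.224, -0, 77.962, -6.933], TCP at [0.168, 0.55, 0.405] pointing down, gripper open.
Joint ranges: [-165.64, 165.64], [-43.16, 119.46], [12.63, 154.43], [-67.54, 247.53], [6.08, 155.33], [-154.97, 154.97]. Speed limits (degrees/s): [147.25, 147.25, 180, 180, 180, 180].

## Interface

Orientations are given as [roll, pitch, yaw] about the fixed x, y, z axes, in that order (R = Rz(yaw) Ry(pitch) Rx(roll)).
In Python, from rig import status, optics, robot gives the robot as it stands. The module is installed in compiled form; this text tells all that it offers.
- The arm moves only by the tool jog_arm, never from a script. Its argument "targets" is a list that holds one entry, the list of rows, each a list of 7 numbers: the turn, a rotation vector about the world's x, y, z in rad, then the shift along the world's x, y, z in m, then the closure, from 0 (fully open) to 1 (shut). In form: [[[rx, ry, rz, x, y, z, gripper], ...]]. A call has 1 to 12 rows; each row is the pose to reach, as a shift and turn from the pose commanded when the call began; what a row does not reach only later rows make up. A row lasts 1/12 s, in which the tool goes at most 41.7 mm and 7.16 degrees, less where a joint would pass 70% of its speed; a pose out of reach is approached as far as the arm can. A call with a gripper value outside its range is refused whole. The fingers move at their own pace and stop on an object; "newtons" is the grip in N (left out, the last holds). Time passes only in rows, so rows that repeat a pose let the fingers close. It gives the time, the measured TCP pose, the force, the opening and the grip force at its end, in the units of the state.
- status.get_obs(): the state, without advancing time (a new reading comes with each control period).
- optics.grab_frame(name): name is "scene" or "top" or "wrist"; returns the picture (480x640x3 uint8, blue, green, red); there is no depth.
- optics.get_calibration(name): a dict with "camera_matrix" (3x3 intrinsics, pixels), "extrinsics" (4x4, takes a point from camera to world coordinates). Camera axes: x right, y down, z forward; pixel columns grow to the right and rows downward; lengths in m; the calibration is good to about 2 mm. A picture is of the moment at which its call begins: read the wrist's pose just before it. get_calibration takes no time and is no camera call; for the wrist camera it gives the pose at the moment of the call.
- robot.close_job(): hands the job in; it is judged then, once.
The state is a dict: "time_s": time; "q": joint angles; "qvel": joint speeds; "joint_efforts": joint torques, N m; "ee_pos": TCP position; "ee_rot": TCP orientation; "contact_force": force on the tool from outside, world axes, zero at the start; "ft_torque": the same for the moment, N m; "grip_width": finger opening in m; "grip_force": force on a finger pad.
Only numpy, scipy, OpenCV 4.12 (cv2) and the standard library are available. Lean on these libraries where they do the work, as an engineer would, in place of code of your own. Each camera call takes 0.05 s, during which the arm holds its last target. There are 200 camera calls.

## Task

Stand the smaller of the two beakers on the worktop under the spout of the bead feeder, upright and with its mouth centred below the spout. Then draw the feeder's slide gate out by its black tab until you feel it come up against its rubber end stop, without wrenching it hard against the stop, so that the three steel balls roll down into the beaker. Leave the gate drawn fully out and the beaker standing under the spout with the balls in it, and do not disturb the other things on the bench.

Things in the scene. Friction and masses are not known exactly. Their poses are not given: they have to be found in the camera images.
- feeder: Bench-top bead feeder of bare aluminium on a grey stand, fixed. Origin: on the worktop straight below the middle of the spout mouth. Its x axis points from the spout back to the stand, y is the way the gate is drawn, z up; yaw within 0.3 rad of the world. Offsets below are in this frame, in mm. Front gate rail: x 56 to 63, y -20 to 50, z 107 to 119
- spout (a point): middle of the spout mouth, z 65; the beaker's centre belongs straight below it, to 8 mm. Spout: closed box with collar x -18 to 62, y -17 to 17, z 64 to 95 (to 107 behind x 38), open downward at x -12 to 12, y -11 to 11. It overhangs, so set the beaker down in front (x about -75) and slide it in along +x; fingers closing along y pass either side of the spout
- bin_top (a point): top of the open bin with the ball chamber below it, at x 93, y 0, z 181; bin and chamber lie within x 61 to 126, y -54 to 15, z 76 to 181
- stop_box (a point): middle of the cover of the dark steel box that hides the end stop; box x 123 to 140, y -27 to 77, z 101 to 122
- stand_foot (a point): middle of the stand's base plate, on the worktop: plate x 66 to 170, y -50 to 50, 9 high; column x 139 to 157, y -22 to 22, up to z 150. In front of x 66 the worktop is free
- gate (a joint): how far the slide gate is drawn out, m, along the feeder's +y: 0 is shut; starts within 6 mm of that. Friction about 3 N. The balls have fallen by about 25 mm. The hidden end stop is set differently each time, 32 to 56 mm: it can only be felt. It is a rubber buffer, 3 N per mm, hard after 5 mm; pressed into it still counts as at the stop
- tab (a point): grip point in the gate's upright black plastic tab, moving with the gate, at x 93, y 66 + travel, z 147. Tab 12 mm thick along the feeder's y, 30 wide along x, from z 111 to 160. Between tab and bin 45 mm are free when the gate is shut; the gate's plate below has its top at z 115
- beaker_small: the smaller beaker: thin glass, 56 mm across the rim, 61 high, 48 across the foot, inside about 40 wide; loose, 80 g. Origin: centre of its underside. Stands at the left in front of the feeder
- beaker_large: the larger beaker, glass, 69 across and 79 high; a bystander. Origin: centre of its underside
- vial_amber: brown vial with black cap, 22 across, 52 high; a bystander. Origin: centre of its underside
- vial_white: white vial with black cap, 22 across, 52 high; a bystander. Origin: centre of its underside
- bead_jar: jar with beads under a foil hood, 70 across, 93 high; a bystander. Origin: centre of its underside
- tape: roll of tape lying flat, 104 across, 25 high; a bystander. Origin: centre of its underside
- ball_0_center (a point): centre of a 16 mm steel ball, 17 g; the three lie in a row on the gate, in the chamber of the feeder
- ball_1_center (a point): centre of the second ball
- ball_2_center (a point): centre of the third ball
There are look-alikes about, which are no part of the job. Leave any green look-alike of the beaker_small alone.

How it is judged:
By the outcome, as a careful person would: the job done as asked, in the order asked, and still so for the second after the job is handed in, with the robot touching nothing.
It also fails if it takes over 64 s, if anything falls off the work surface, if the arm or the gripper's body presses on something with over 40 N, if the wrist force passes 120 N, or if a joint passes its speed limit or range.

## Working session

There is one attempt and no reset: what is moved stays moved. The work goes in short steps, Python scripts to look and compute and a tool call to move; the robot and the scene stay as the last step left them, time stands still between calls to the robot, and variables do not carry over. Pictures are saved under pics/ and viewed, at most 10 in all, crops included, and the job is handed in when it is done.

Besides the shell and the picture viewer there is one more tool, called after "Emit:" in YAML: its name, and indented under it one key for each argument. jog_arm: Moves the arm, as the interface text tells. Its arguments: {"type":"object","properties":{"targets":{"type":"array"},"newtons":{"type":"number"}},"required":["targets"]}

```bash
mkdir -p pics
cat > h.py <<'E'
import numpy as np, cv2
from rig import status, optics, robot
def grab(n,f):
    c=optics.get_calibration(n); im=optics.grab_frame(n); cv2.imwrite('pics/'+f,im)
    np.savez('pics/'+f+'.npz',K=c['camera_matrix'],E=c['extrinsics']); return im
def cal(f):
    d=np.load('pics/'+f+'.npz'); return d['K'],d['E']
def ray(f,u,v):
    K,E=cal(f); d=E[:3,:3]@np.linalg.solve(K,[u,v,1.]); return E[:3,3],d
def onz(f,u,v,z):
    o,d=ray(f,u,v); return o+d*(z-o[2])/d[2]
def proj(f,p):
    K,E=cal(f); q=K@(E[:3,:3].T@(np.asarray(p)-E[:3,3])); return q[:2]/q[2]
E
python3 - <<'E'
from h import *
for n in ('scene','top','wrist'):
    grab(n,n+'0.png'); print(n,cal(n+'0.png'))
print(status.get_obs())
E
```

```text
scene (array([[470.25669525,   0.        , 321.06068323],
       [  0.        , 470.25669525, 240.18597056],
       [  0.        ,   0.        ,   1.        ]]), array([[ 0.52398667, -0.66315311,  0.53447723,  0.0996378 ],
       [-0.85165385, -0.41613437,  0.31861874, -0.02412876],
       [ 0.01112134, -0.62214157, -0.78282577,  0.79827116],
       [ 0.        ,  0.        ,  0.        ,  1.        ]]))
top (array([[478.915815  ,   0.        , 314.58287534],
       [  0.        , 478.915815  , 235.3686554 ],
       [  0.        ,   0.        ,   1.        ]]), array([[-2.46982288e-04, -9.69827747e-01,  2.43791058e-01,
         3.58459340e-01],
       [-9.99985238e-01,  1.56281745e-03,  5.20398529e-03,
         2.39048684e-01],
       [-5.42797025e-03, -2.43786174e-01, -9.69813816e-01,
         9.58956963e-01],
       [ 0.00000000e+00,  0.00000000e+00,  0.00000000e+00,
         1.00000000e+00]]))
wrist (array([[395.79777447,   0.        , 324.36041873],
       [  0.        , 395.79777447, 242.20229499],
       [  0.        ,   0.        ,   1.        ]]), array([[ 0.28982266,  0.9170
[... 199 characters left out ...]
 ,  1.        ]]))
{'time_s': 0.15, 'q': array([ 6.61186954e+01,  1.58394826e+01,  8.62773158e+01,  1.18453063e-03,
        7.79632683e+01, -6.93245862e+00]), 'qvel': array([-0.05384001, -0.19396737, -0.19944367, -0.01026789,  0.08786319,
        0.02622641]), 'joint_efforts': array([ 3.32521313e-04, -4.04932916e+01, -2.37429303e+01,  7.00690434e-02,
        3.14850197e-02, -6.55901590e-05]), 'ee_pos': array([0.16756009, 0.5498881 , 0.40401008]), 'ee_rot': array([-1.79920659e+02, -1.08136491e-02,  1.63050899e+02]), 'contact_force': array([-0.21941906, -0.11629411, -0.2300909 ]), 'ft_torque': array([-0.00604125,  0.0048298 , -0.02516411]), 'grip_force': 0.0, 'grip_width': 0.09387853016463636}
```

View pics/scene0.png

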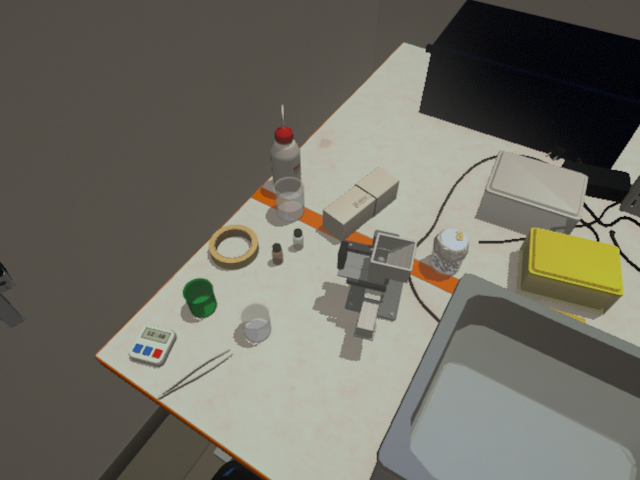

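View pics/top0.png

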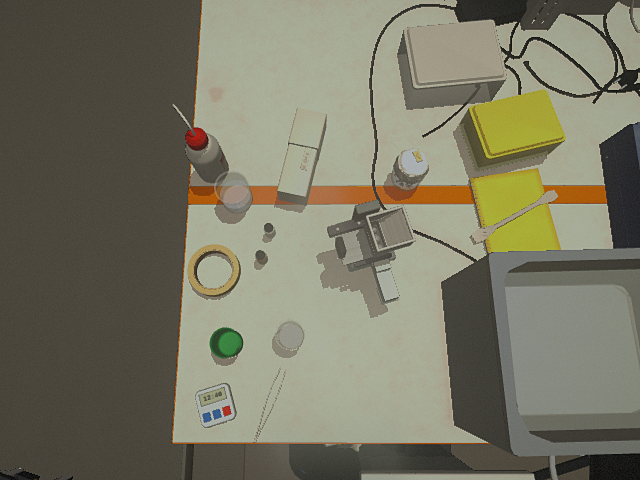

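The scene view shows the clear small beaker at about (256,324) and the feeder at (375,270), with the spout at (367,318). In the top view the beaker is at (290,336), the bin at (390,229) and the spout at (386,283). I'll enlarge this region in both views.

Run:
```python
from h import *
a=cv2.imread('pics/scene0.png')[220:360,235:425]; b=cv2.imread('pics/top0.png')[195:365,265:425]
a=cv2.resize(a,None,fx=2.1*2,fy=2.1*2,interpolation=cv2.INTER_CUBIC)[:, :]
b=cv2.resize(b,None,fx=3.5,fy=3.5,interpolation=cv2.INTER_CUBIC)
cv2.imwrite('pics/ca.png',a); cv2.imwrite('pics/cb.png',b)
```

```text
(no output)
```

View pics/ca.png

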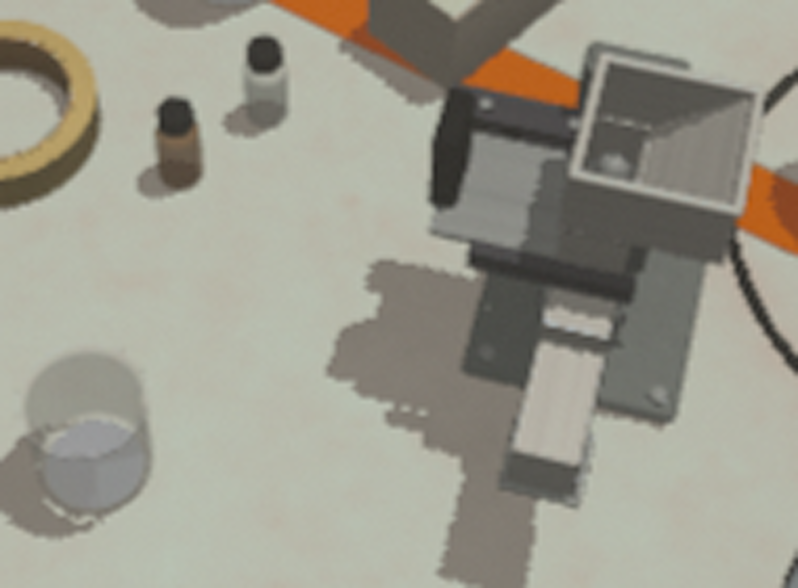

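View pics/cb.png

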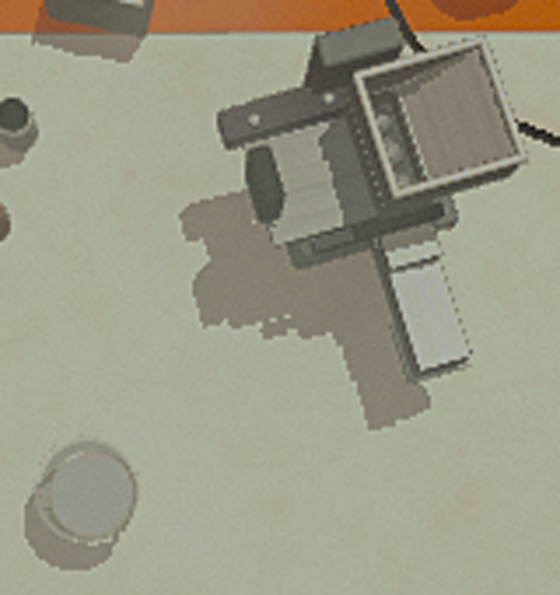

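In the crops the bin rim's four corners, the spout's top corners, the tab and the beaker's rim and foot ellipses are all clear. Next I fit the feeder pose from these points across both views.

Run:
```python
from h import *
from scipy.optimize import least_squares
S=lambda u,v:(235+u/4.2,220+v/4.2); T=lambda u,v:(265+u/3.5,195+v/3.5)
rim=[(126,15,181),(126,-54,181),(61,-54,181),(61,15,181)]
obs=[('top0.png',T(*p),m) for p,m in zip([(356,76),(485,40),(524,156),(397,198)],rim)]
obs+=[('scene0.png',S(*p),m) for p,m in zip([(600,52),(762,95),(747,210),(570,175)],rim)]
obs+=[('top0.png',T(418,372),(-18,17,95)),('top0.png',T(468,354),(-18,-17,95)),('scene0.png',S(513,456),(-18,17,95)),('scene0.png',S(582,462),(-18,-17,95))]
def W(p,m):
    c,s=np.cos(p[2]),np.sin(p[2]); return np.array([p[0]+(c*m[0]-s*m[1])/1e3,p[1]+(s*m[0]+c*m[1])/1e3,m[2]/1e3])
f=lambda p:np.concatenate([proj(n,W(p,m))-uv for n,uv,m in obs])
r=least_squares(f,[.4,.1,.1],loss='soft_l1'); p=r.x
print(p,np.round(f(p).reshape(-1,2),1).tolist())
print('tab',W(p,(93,66,147)),'tab px',proj('top0.png',W(p,(93,66,160))))
print('tab obs',onz('top0.png',*T(265,185),.16))
print('beaker',onz('scene0.png',*S(85,402),.061),onz('scene0.png',*S(97,468),.003),onz('top0.png',*T(88,492),.061),)
print('pre',W(p,(-75,0,0)))
for n,u in (('amber',(180,170)),('white',(268,110))): print(n,onz('scene0.png',*S(*u),.01))
print('green',onz('scene0.png',200,305,.02))
```

```text
[0.47217782 0.10619973 0.28742934] [[-0.8, -1.3], [1.0, -2.2], [2.6, 0.3], [-0.4, -0.2], [-0.7, -1.2], [1.1, -2.9], [-0.9, 0.3], [-1.1, -0.8], [0.5, 1.8], [4.2, 1.6], [-2.9, -0.6], [0.8, 2.9]]
tab [0.54265236 0.19585651 0.147     ] tab px [342.33114478 244.76070837]
tab obs [0.53722864 0.198696   0.16      ]
beaker [0.39529859 0.28517686 0.061     ] [0.39458032 0.28510404 0.003     ] [0.39443607 0.28881667 0.061     ]
pre [0.40025464 0.08493813 0.        ]
amber [0.54470352 0.34429952 0.01      ]
white [0.59893813 0.32812266 0.01      ]
green [0.37487397 0.40500982 0.02      ]
```

Emit:
jog_arm:
  targets:
    - [[0, 0, 0.1, 0.04, -0.045, 0, 0], [0, 0, 0.2, 0.08, -0.09, 0, 0], [0, 0, 0.3, 0.11, -0.13, -0.02, 0], [0, 0, 0.4, 0.14, -0.17, -0.04, 0], [0, 0, 0.5, 0.18, -0.21, -0.06, 0], [0, 0, 0.585, 0.21, -0.24, -0.074, 0], [0, 0, 0.585, 0.227, -0.263, -0.074, 0], [0, 0, 0.585, 0.227, -0.263, -0.074, 0], [0, 0, 0.585, 0.227, -0.263, -0.074, 0], [0, 0, 0.585, 0.227, -0.263, -0.074, 0]]

```text
time_s: 0.98
ee_pos: [0.3969, 0.2839, 0.3292]
ee_rot: [-179.9, -0.1, -163.7]
contact_force: [0.5, 0.6, -0.4]
grip_width: 0.0943
grip_force: 0.0
```

Run:
```python
from h import *
im=grab('wrist','w1.png'); o=status.get_obs(); print(o['ee_pos'],o['ee_rot'])
for p in [(.395,.286,0),(.395,.286,.061),(.472,.106,.095)]: print(proj('w1.png',p))
```

```text
[0.39571144 0.28542125 0.32984974] [-1.79978694e+02 -1.05886828e-01 -1.63679687e+02]
[327.83172477 231.65604743]
[328.36099961 255.67408961]
[  2.01522091 310.29661998]
```

View pics/w1.png

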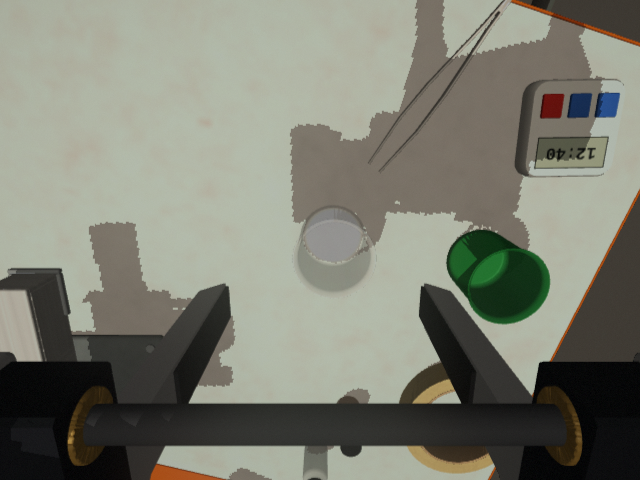

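The wrist view shows the beaker's foot at (334,236) and rim at (334,256), about 4 mm toward +y from my estimate. The green look-alike at (500,275) is clear of the fingers. I'll descend and grip.

Emit:
jog_arm:
  targets:
    - [[0, 0, 0, -0.001, 0.004, -0.035, 0], [0, 0, 0, -0.001, 0.004, -0.07, 0], [0, 0, 0, -0.001, 0.004, -0.1, 0], [0, 0, 0, -0.001, 0.004, -0.11, 0], [0, 0, 0, -0.001, 0.004, -0.11, 0.2], [0, 0, 0, -0.001, 0.004, -0.11, 0.4], [0, 0, 0, -0.001, 0.004, -0.11, 0.6], [0, 0, 0, -0.001, 0.004, -0.11, 0.8], [0, 0, 0, -0.001, 0.004, -0.11, 0.8], [0, 0, 0, -0.001, 0.004, -0.11, 0.8], [0, 0, 0, -0.001, 0.004, -0.11, 0.8]]
  newtons: 12

```text
time_s: 1.95
ee_pos: [0.3939, 0.2911, 0.2215]
ee_rot: [180.0, 0.1, -163.4]
contact_force: [0.8, -0.5, 3.0]
grip_width: 0.0549
grip_force: 12.0
```

Emit:
jog_arm:
  targets:
    - [[0, 0, 0, 0, 0, 0.02, 0.8], [0, 0, 0, -0.002, -0.015, 0.03, 0.8], [0, 0, 0, -0.005, -0.045, 0.03, 0.8], [0, 0, 0, -0.005, -0.08, 0.03, 0.8], [0, 0, 0, -0.005, -0.115, 0.03, 0.8], [0, 0, 0, -0.005, -0.15, 0.03, 0.8], [0, 0, 0, -0.005, -0.18, 0.03, 0.8], [0, 0, 0, -0.005, -0.2, 0.03, 0.8], [0, 0, 0, -0.005, -0.207, 0.03, 0.8], [0, 0, 0, -0.005, -0.207, 0.03, 0.8], [0, 0, 0, -0.005, -0.207, 0.03, 0.8]]

```text
time_s: 2.87
ee_pos: [0.3888, 0.0842, 0.2508]
ee_rot: [180.0, 0.0, -163.5]
contact_force: [1.3, -0.3, -0.8]
grip_width: 0.0545
grip_force: 12.0
```

Run:
```python
from h import *
im=grab('wrist','w2.png'); o=status.get_obs(); print(o['ee_pos'],o['ee_rot'],o['grip_width'])
p=[.47218,.1062,.2874];c,s=np.cos(p[2]),np.sin(p[2])
for m in [(-18,17,95),(-18,-17,95),(38,17,95),(38,-17,95),(61,15,181),(61,-54,181)]:
    w=np.array([p[0]+(c*m[0]-s*m[1])/1e3,p[1]+(s*m[0]+c*m[1])/1e3,m[2]/1e3]); print(m,proj('w2.png',w))
```

```text
[0.38877828 0.08461466 0.25078363] [ 1.79964748e+02  2.85492858e-02 -1.63441522e+02] 0.054664713502037755
(-18, 17, 95) [355.42624064 486.99704383]
(-18, -17, 95) [277.74139275 486.90005367]
(38, 17, 95) [352.54057941 578.30155458]
(38, -17, 95) [281.46134943 578.22943513]
(61, 15, 181) [364.32918191 965.37045867]
(61, -54, 181) [123.77176878 965.3648753 ]
```

View pics/w2.png

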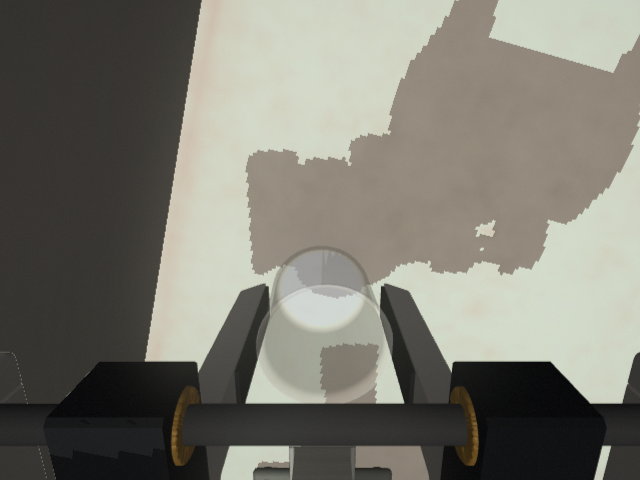

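The wrist view shows the beaker held upright, with its rim centred at about (325,345). The spout front shows between the bars at columns 290–355, rows ≥ 445. I'll compare its lower edge with the prediction.

Run:
```python
from h import *
p=[.47218,.1062,.2874];c,s=np.cos(p[2]),np.sin(p[2])
W=lambda m:np.array([p[0]+(c*m[0]-s*m[1])/1e3,p[1]+(s*m[0]+c*m[1])/1e3,m[2]/1e3])
for m in [(-18,17,64),(-18,-17,64),(-18,17,95),(56,50,107),(66,50,9),(66,-50,9)]: print(m,proj('w2.png',W(m)))
o=status.get_obs()['ee_pos']; d=o-W((0,0,0)); print('tcp in feeder',c*d[0]+s*d[1],-s*d[0]+c*d[1])
im=cv2.imread('pics/w2.png')
g=cv2.cvtColor(im,cv2.COLOR_BGR2GRAY).astype(int)
for v in (450,458,466,474): print(v,g[v,240:400:5].tolist())
dg=np.diff(g[455]);print([(i,int(dg[i])) for i in range(230,400) if abs(dg[i])>12])
dg=np.diff(g[476]);print([(i,int(dg[i])) for i in range(230,400) if abs(dg[i])>12])
```

```text
(-18, 17, 64) [350.85498145 433.80088664]
(-18, -17, 64) [284.53713908 433.70905316]
(-18, 17, 95) [355.42624064 486.99704383]
(56, 50, 107) [424.78768014 634.70925527]
(66, 50, 9) [389.9764343  472.69939574]
(66, -50, 9) [248.49114625 472.51755268]
tcp in feeder -0.08609949809208291 0.002941041309520387
450 [206, 208, 206, 207, 205, 205, 205, 205, 205, 204, 155, 69, 70, 68, 67, 66, 67, 67, 67, 67, 66, 67, 72, 94, 131, 130, 132, 131, 132, 133, 130, 131]
458 [205, 204, 205, 205, 205, 205, 204, 203, 204, 205, 150, 67, 67, 66, 67, 65, 64, 64, 65, 64, 64, 64, 71, 98, 131, 130, 130, 130, 131, 131, 132, 131]
466 [203, 205, 205, 204, 126, 112, 113, 126, 132, 130, 145, 69, 70, 69, 68, 68, 67, 67, 66, 66, 67, 67, 65, 110, 130, 129, 130, 108, 123, 130, 128, 131]
474 [203, 202, 205, 96, 98, 97, 97, 96, 95, 96, 151, 71, 69, 68, 67, 67, 66, 66, 66, 66, 65, 65, 65, 62, 60, 61, 60, 59, 60, 60, 57, 130]
[(288, -58), (292, -22), (293, -55), (350, 21), (355, 35)]
[(252, -85), (253, -13), (289, 51), (291, -62), (292, -20), (351, 18), (353, -13), (354, -14), (391, 59)]
```

Run:
```python
from h import *
o=np.array([0.38877828,0.08461466]); s,c=np.sin(.2874),np.cos(.2874)
for u,v,z in [(322,290,.031),(325,345,.091)]:
    d=onz('w2.png',u,v,z)[:2]-o; print('beaker rel tcp, feeder axes',c*d[0]+s*d[1],-s*d[0]+c*d[1])
q=onz('w2.png',322,467,.009)[:2]-o; print('plate front mid',c*q[0]+s*q[1],-s*q[0]+c*q[1])
```

```text
beaker rel tcp, feeder axes 0.0026639171352997666 -0.0009345691867004586
beaker rel tcp, feeder axes 0.0001724636616917163 0.0005753812261121533
plate front mid 0.14710702090450245 -0.0009968257727854951
```

Emit:
jog_arm:
  targets:
    - [[0, 0, 0, 0, -0.001, -0.02, 0.8], [0, 0, 0, 0, -0.001, -0.027, 0.8], [0, 0, 0, 0, -0.001, -0.03, 0.8], [0, 0, 0, 0.008, 0.0015, -0.03, 0.8], [0, 0, 0, 0.018, 0.0045, -0.03, 0.8], [0, 0, 0, 0.028, 0.0075, -0.03, 0.8], [0, 0, 0, 0.038, 0.0105, -0.03, 0.8], [0, 0, 0, 0.048, 0.013, -0.03, 0.8], [0, 0, 0, 0.058, 0.016, -0.03, 0.8], [0, 0, 0, 0.068, 0.019, -0.03, 0.8], [0, 0, 0, 0.076, 0.021, -0.03, 0.8], [0, 0, 0, 0.0785, 0.0215, -0.03, 0.8]]

```text
time_s: 3.92
ee_pos: [0.4687, 0.1059, 0.2206]
ee_rot: [-180.0, 0.0, -163.4]
contact_force: [-1.6, -1.4, 2.4]
grip_width: 0.055
grip_force: 12.0
```

Emit:
jog_arm:
  targets:
    - [[0, 0, 0, 0, 0, 0, 0.8], [0, 0, 0, 0, 0, 0, 0.8]]

```text
time_s: 4.08
ee_pos: [0.4675, 0.1055, 0.2208]
ee_rot: [-180.0, 0.1, -163.4]
contact_force: [0.9, -0.0, 0.8]
grip_width: 0.0548
grip_force: 12.0
```

Run:
```python
from h import *
w=grab('wrist','w3.png');s=grab('scene','s3.png'); t=grab('top','t3.png'); o=status.get_obs(); print(o['ee_pos'],o['contact_force'],o['grip_width'])
a=cv2.resize(s[220:360,300:430],None,fx=3.2,fy=3.2,interpolation=cv2.INTER_CUBIC)
b=cv2.resize(w[200:480,180:460],(380,380))
out=np.zeros((460,800,3),np.uint8); out[:a.shape[0],:a.shape[1]]=a; out[:380,420:800]=b
cv2.imwrite('pics/c3.png',out)
```

```text
[0.46700982 0.10543    0.22086314] [ 1.11525084 -0.45778062  1.63868711] 0.054805200846051824
```

View pics/c3.png

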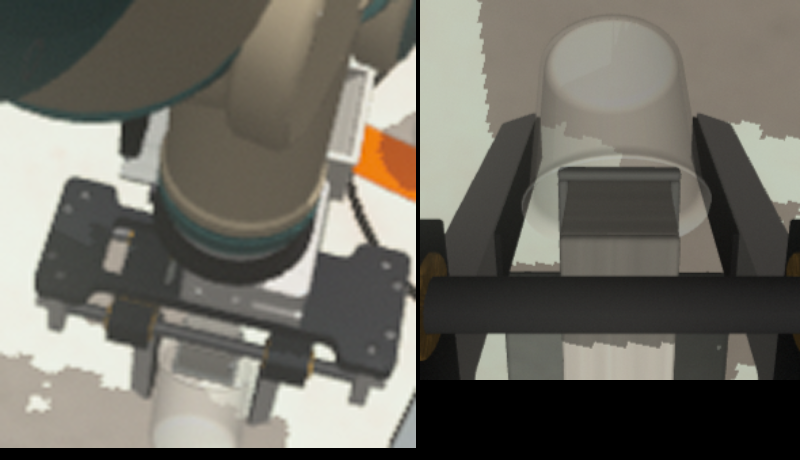

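The right panel shows the rim ellipse centred at crop column 617 and the spout front at 559–679, so it is centred in y. The spout's lower front edge is at crop row 168, and I'll use that to check x.

Run:
```python
from h import *
o=np.array([.46701,.10543]); s,c=np.sin(.2874),np.cos(.2874)
C=lambda x,y:(180+(x-420)*280/380,200+y*280/380)
for n,(x,y),z in [('lowL',(559,168),.064),('lowR',(679,168),.064),('upL',(559,236),.095),('upR',(679,236),.095),('foot',(613,64),.004),('rim near edge',(617,150),.061),('rimL',(523,200),.061),('rimR',(711,200),.061)]:
    d=onz('w3.png',*C(x,y),z)[:2]-o; print(n,np.round(1e3*np.array([c*d[0]+s*d[1],-s*d[0]+c*d[1]]),1))
```

```text
lowL [-10.1 -15.5]
lowR [-10.2  18.3]
upL [ -9.7 -12.4]
upR [-9.8 14.8]
foot [-22.   -0.7]
rim near edge [-14.3   0.8]
rimL [  2.  -26.7]
rimR [ 1.8 28.5]
```

The foot sits about 22 mm toward −x of the grip and its ellipse is strongly foreshortened. So the beaker has pivoted in the pads while sliding. I'll draw it back out, release it to right itself, and re-grip lower.

Emit:
jog_arm:
  targets:
    - [[0, 0, 0, -0.008, -0.002, 0, 0.8], [0, 0, 0, -0.016, -0.0045, 0, 0.8], [0, 0, 0, -0.026, -0.007, 0, 0.8], [0, 0, 0, -0.036, -0.01, 0, 0.8], [0, 0, 0, -0.046, -0.0125, 0, 0.8], [0, 0, 0, -0.056, -0.0155, 0, 0.8], [0, 0, 0, -0.066, -0.018, 0, 0.8], [0, 0, 0, -0.076, -0.021, 0, 0.8], [0, 0, 0, -0.0785, -0.0215, 0, 0.8], [0, 0, 0, -0.0785, -0.0215, 0, 0.8]]

```text
time_s: 5.07
ee_pos: [0.3874, 0.0838, 0.2207]
ee_rot: [180.0, -0.1, -163.5]
contact_force: [0.2, -0.1, -0.3]
grip_width: 0.0547
grip_force: 12.0
```

Run:
```python
from h import *
w=grab('wrist','w4.png'); print(status.get_obs()['ee_pos'])
cv2.imwrite('pics/c4.png',w[200:480,160:480])
```

```text
[0.38818432 0.08394931 0.22071013]
```

View pics/c4.png

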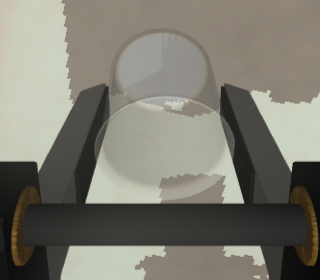

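The crop shows the foot ellipse at (162,66), still foreshortened (95×75), so the beaker remains tilted. I'll release it.

Emit:
jog_arm:
  targets:
    - [[0, 0, 0, 0, 0, 0, 0.38], [0, 0, 0, 0, 0, 0, 0.35], [0, 0, 0, 0, 0, 0, 0.3], [0, 0, 0, 0, 0, 0, 0.25], [0, 0, 0, 0, 0, 0, 0.15], [0, 0, 0, 0, 0, 0, 0.1], [0, 0, 0, 0, 0, 0, 0.1], [0, 0, 0, 0, 0, 0, 0.1]]

```text
time_s: 5.78
ee_pos: [0.3886, 0.0841, 0.2207]
ee_rot: [180.0, -0.0, -163.4]
contact_force: [-0.1, 0.6, -0.4]
grip_width: 0.0843
grip_force: 0.0
```

Run:
```python
from h import *
w=grab('wrist','w5.png'); o=status.get_obs(); print(o['ee_pos'],o['grip_width'])
cv2.imwrite('pics/c5.png',cv2.resize(w[200:480,160:480],None,fx=2,fy=2))
```

```text
[0.38863965 0.08404967 0.22068079] 0.0845404230861981
```

View pics/c5.png

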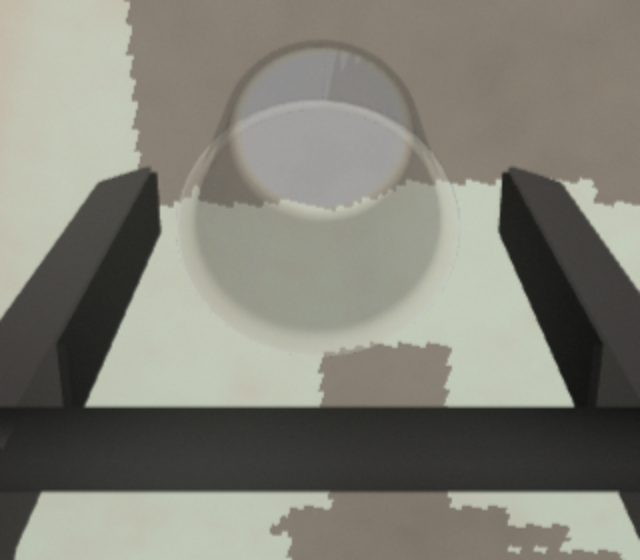

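The beaker now stands upright, with its rim circle at crop (320,226) and foot at (321,130), scale 2. Next I compute its offset from the grasp line.

Run:
```python
from h import *
o=np.array([.38864,.08405]); s,c=np.sin(.2874),np.cos(.2874)
for n,(u,v),z in [('foot',(320.5,265),.002),('rim',(320,313),.061)]:
    P=onz('w5.png',u,v,z)[:2];d=P-o; print(n,P,np.round(1e3*np.array([c*d[0]+s*d[1],-s*d[0]+c*d[1]]),1))
```

```text
foot [0.37734108 0.07917875] [-12.2  -1.5]
rim [0.37562115 0.07904798] [-13.9  -1.1]
```

Emit:
jog_arm:
  targets:
    - [[0, 0, 0, -0.006, -0.0025, 0, 0.1], [0, 0, 0, -0.012, -0.005, 0, 0.1], [0, 0, 0, -0.012, -0.005, -0.005, 0.1], [0, 0, 0, -0.012, -0.005, -0.009, 0.1], [0, 0, 0, -0.012, -0.005, -0.009, 0.2], [0, 0, 0, -0.012, -0.005, -0.009, 0.3], [0, 0, 0, -0.012, -0.005, -0.009, 0.4], [0, 0, 0, -0.012, -0.005, -0.009, 0.6], [0, 0, 0, -0.012, -0.005, -0.009, 0.8], [0, 0, 0, -0.012, -0.005, -0.009, 0.8], [0, 0, 0, -0.012, -0.005, -0.009, 0.8]]
  newtons: 15

```text
time_s: 6.75
ee_pos: [0.3768, 0.079, 0.2118]
ee_rot: [-180.0, 0.0, -163.4]
contact_force: [-0.6, 0.6, 0.5]
grip_width: 0.055
grip_force: 15.0
```

Emit:
jog_arm:
  targets:
    - [[0, 0, 0, 0, 0, 0.001, 0.8], [0, 0, 0, 0, 0, 0.0015, 0.8], [0, 0, 0, 0, 0, 0.0015, 0.8]]

```text
time_s: 7.0
ee_pos: [0.3766, 0.0791, 0.2133]
ee_rot: [180.0, 0.0, -163.4]
contact_force: [0.9, -0.2, -0.7]
grip_width: 0.0549
grip_force: 15.0
```

```bash
cat > bk.py <<'E'
import sys
from h import *
f=sys.argv[1]; w=grab('wrist',f); o=status.get_obs(); print(o['ee_pos'],o['contact_force'],o['grip_width'])
# bluish-grey foot disc: colour b - r
d=w[:,:,0].astype(int)-w[:,:,2]
m=((d>4)&(w[:,:,0]>110)).astype(np.uint8); m[380:]=0; m[:,:220]=0; m[:,430:]=0
m=cv2.morphologyEx(m,cv2.MORPH_OPEN,np.ones((5,5)))
cs,_=cv2.findContours(m,cv2.RETR_EXTERNAL,cv2.CHAIN_APPROX_NONE)
k=max(cs,key=cv2.contourArea); e=cv2.fitEllipse(cv2.convexHull(k)); print(e,cv2.boundingRect(k))
P=onz(f,*e[0],.002)[:2]; q=P-o['ee_pos'][:2]; s,c=np.sin(.2874),np.cos(.2874)
print('foot',P,c*q[0]+s*q[1],-s*q[0]+c*q[1])
E
python3 bk.py w6.png
```

```text
[0.37657385 0.07906329 0.21324633] [-0.48566334 -0.10884357 -1.16404248] 0.05438933934166109Traceback (most recent call last):
  File "bk.py", line 9, in <module>
    k=max(cs,key=cv2.contourArea); e=cv2.fitEllipse(cv2.convexHull(k)); print(e,cv2.boundingRect(k))
ValueError: max() iterable argument is empty
```

Run:
```python
from h import *
for f in ('w5.png','w6.png'):
    w=cv2.imread('pics/'+f); print(f)
    for v in range(205,300,8): print(v,[tuple(int(a) for a in w[v,u]) for u in (265,290,320,350,372)])
```

```text
w5.png
205 [(116, 128, 137), (115, 128, 137), (115, 127, 135), (114, 126, 135), (115, 127, 136)]
213 [(115, 127, 136), (117, 129, 138), (116, 127, 136), (116, 129, 137), (115, 127, 135)]
221 [(116, 129, 137), (115, 127, 134), (97, 106, 113), (116, 128, 136), (114, 125, 135)]
229 [(117, 128, 136), (108, 119, 127), (141, 142, 143), (107, 118, 127), (114, 125, 133)]
237 [(115, 126, 134), (129, 138, 142), (142, 142, 144), (122, 131, 134), (116, 126, 135)]
245 [(115, 127, 135), (141, 141, 143), (140, 140, 142), (127, 130, 131), (115, 126, 135)]
253 [(116, 128, 136), (139, 140, 140), (162, 165, 166), (129, 131, 133), (116, 127, 136)]
261 [(115, 126, 136), (153, 154, 155), (158, 161, 161), (160, 165, 168), (117, 128, 137)]
269 [(116, 127, 136), (158, 159, 161), (156, 157, 159), (157, 159, 160), (99, 108, 115)]
277 [(129, 143, 150), (158, 158, 160), (157, 158, 159), (156, 157, 158), (135, 150, 155)]
285 [(99, 108, 114), (158, 160, 161), (155, 157, 158), (157, 158, 158), (105, 116, 123)]
293 [(97, 107, 112), (137, 149, 156), (155, 158, 158), (145, 157, 160), (145, 158, 157)]
w6.png
205 [(124,
[... 363 characters left out ...]
6, 145), (124, 136, 146), (122, 134, 144), (123, 135, 145), (124, 136, 145)]
245 [(122, 135, 144), (123, 135, 145), (125, 137, 146), (124, 137, 145), (122, 135, 144)]
253 [(123, 134, 143), (122, 134, 143), (122, 131, 137), (123, 135, 144), (122, 135, 144)]
261 [(124, 136, 146), (105, 115, 121), (151, 152, 153), (122, 133, 139), (125, 136, 146)]
269 [(122, 134, 142), (138, 149, 152), (152, 152, 153), (136, 139, 141), (121, 133, 142)]
277 [(122, 135, 144), (151, 151, 152), (153, 153, 154), (137, 140, 140), (123, 135, 145)]
285 [(75, 80, 84), (152, 152, 152), (152, 152, 153), (137, 139, 143), (105, 116, 122)]
293 [(37, 40, 42), (152, 153, 154), (177, 181, 183), (134, 138, 139), (102, 112, 118)]
```

```bash
sed -i 's/^m=((d>4).*$/m=((d>-7)\&(w[:,:,0]>125)\&(w[:,:,0]<185)).astype(np.uint8); m[370:]=0; m[:,:240]=0; m[:,410:]=0/' bk.py; python3 bk.py w7.png
```

```text
[0.3765834  0.07906003 0.21322556] [ 0.2128211   0.34216707 -0.05430438] 0.054917556791602
((323.0043029785156, 293.26043701171875), (75.8895034790039, 81.16320037841797), 91.41061401367188) (283, 256, 80, 76)
foot [0.37735253 0.07920242] 0.0007779470441037887 -8.146393643167907e-05
```

Emit:
jog_arm:
  targets:
    - [[0, 0, 0, 0.005, 0.0015, -0.0005, 0.8], [0, 0, 0, 0.014, 0.004, -0.0005, 0.8], [0, 0, 0, 0.024, 0.007, -0.0005, 0.8], [0, 0, 0, 0.034, 0.01, -0.0005, 0.8], [0, 0, 0, 0.044, 0.013, -0.0005, 0.8], [0, 0, 0, 0.054, 0.016, -0.0005, 0.8], [0, 0, 0, 0.062, 0.0185, -0.0005, 0.8], [0, 0, 0, 0.07, 0.021, -0.0005, 0.8], [0, 0, 0, 0.078, 0.0235, -0.0005, 0.8], [0, 0, 0, 0.085, 0.0255, -0.0005, 0.8], [0, 0, 0, 0.091, 0.0275, -0.0005, 0.8], [0, 0, 0, 0.095, 0.0285, -0.0005, 0.8]]

```text
time_s: 8.1
ee_pos: [0.4725, 0.1078, 0.2127]
ee_rot: [180.0, 0.0, -163.4]
contact_force: [-0.3, 0.5, -1.0]
grip_width: 0.0549
grip_force: 15.0
```

Emit:
jog_arm:
  targets:
    - [[0, 0, 0, 0, 0, 0, 0.8], [0, 0, 0, 0, 0, -0.001, 0.8], [0, 0, 0, 0, 0, -0.001, 0.8]]

```text
time_s: 8.35
ee_pos: [0.4714, 0.1075, 0.2118]
ee_rot: [180.0, -0.0, -163.4]
contact_force: [-0.5, -0.0, 0.7]
grip_width: 0.0547
grip_force: 15.0
```

```bash
python3 bk.py w8.png; python3 -c "
import cv2;w=cv2.imread('pics/w8.png');cv2.imwrite('pics/c8.png',cv2.resize(w[200:480,160:480],None,fx=2,fy=2))"
```

```text
[0.47134499 0.10744433 0.21179836] [ 0.49109708 -0.061557    0.87503017] 0.05498904016968083
((323.7640075683594, 292.5097351074219), (73.69712829589844, 83.9433364868164), 88.80696868896484) (283, 256, 79, 69)
foot [0.47104027 0.10768769] -0.00022324182527197212 0.00031975598948538514
```

View pics/c8.png

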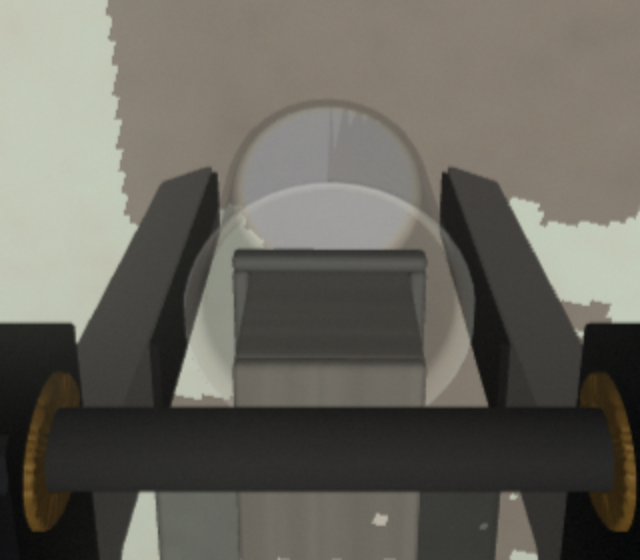

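The beaker is upright under the spout, centred in y with the rim at columns 183–474 and the collar at 233–427. It is about 2 mm short in x, so I'll nudge it in, release and back out.

Emit:
jog_arm:
  targets:
    - [[0, 0, 0, 0.001, 0.0003, 0.0005, 0.8], [0, 0, 0, 0.002, 0.0006, 0.0005, 0.8], [0, 0, 0, 0.002, 0.0006, 0, 0.8], [0, 0, 0, 0.002, 0.0006, 0, 0.8], [0, 0, 0, 0.002, 0.0006, 0, 0.38], [0, 0, 0, 0.002, 0.0006, 0, 0.35], [0, 0, 0, 0.002, 0.0006, 0, 0.3], [0, 0, 0, 0.002, 0.0006, 0, 0.2], [0, 0, 0, 0.002, 0.0006, 0, 0.1], [0, 0, 0, 0.002, 0.0006, 0, 0.1], [0, 0, 0, 0.002, 0.0006, 0, 0.1]]

```text
time_s: 9.32
ee_pos: [0.4736, 0.1082, 0.2117]
ee_rot: [180.0, -0.0, -163.4]
contact_force: [0.4, 0.4, 0.2]
grip_width: 0.0844
grip_force: 0.0
```

```bash
python3 bk.py w9.png
```

```text
[0.47362364 0.10815319 0.21167476] [ 0.18174966 -0.28183596  0.08804563] 0.0843928132742513
((322.5901184082031, 293.8159484863281), (76.67804718017578, 80.66230773925781), 101.05471801757812) (283, 256, 78, 63)
foot [0.47407081 0.10797102] 0.00037719136478246034 -0.00030145676971312594
```

Emit:
jog_arm:
  targets:
    - [[0, 0, 0, -0.01, -0.003, 0, 0.1], [0, 0, 0, -0.025, -0.0075, 0, 0.1], [0, 0, 0, -0.045, -0.0135, 0, 0.1], [0, 0, 0, -0.07, -0.021, 0, 0.1], [0, 0, 0, -0.095, -0.028, 0, 0.1], [0, 0, 0, -0.105, -0.031, 0.01, 0.3], [0, 0, 0, -0.105, -0.031, 0.05, 0.5], [0, 0, 0, -0.105, -0.031, 0.09, 0.5], [0, 0, 0, -0.105, -0.031, 0.13, 0.5], [0, 0, 0, -0.105, -0.031, 0.17, 0.5], [0, 0, 0, -0.08, 0, 0.2, 0.5], [0, 0, 0, -0.05, 0.03, 0.21, 0.5]]

```text
time_s: 10.37
ee_pos: [0.4159, 0.1311, 0.4234]
ee_rot: [-179.9, 0.4, -163.6]
contact_force: [1.3, -0.8, 1.3]
grip_width: 0.0474
grip_force: 0.0
```

Emit:
jog_arm:
  targets:
    - [[0, 0, 0, 0.025, 0.015, 0, 0.5], [0, 0, 0, 0.055, 0.03, 0, 0.5], [0, 0, 0, 0.085, 0.045, 0, 0.5], [0, 0, 0, 0.11, 0.056, 0, 0.5], [0, 0, 0, 0.12, 0.06, 0, 0.5], [0, 0, 0, 0.12, 0.06, 0, 0.5], [0, 0, 0, 0.12, 0.06, 0, 0.5]]

```text
time_s: 10.95
ee_pos: [0.5364, 0.1912, 0.4182]
ee_rot: [180.0, -0.2, -163.4]
contact_force: [-0.1, 0.1, 0.1]
grip_width: 0.0466
grip_force: 0.0
```

Run:
```python
from h import *
w=grab('wrist','w10.png'); o=status.get_obs(); print(o['ee_pos'],o['ee_rot'],o['grip_width'],o['contact_force'])
T=np.array([.544,.1977])
for z in (.16,.115): print(proj('w10.png',[*T,z]))
u,v=map(int,proj('w10.png',[*T,.16]))
g=w.max(2); m=(g<45).astype(np.uint8)
m=cv2.morphologyEx(m,cv2.MORPH_OPEN,np.ones((3,3)))
n,l,st,ce=cv2.connectedComponentsWithStats(m)
for i in range(1,n):
    if st[i,4]>150: print(st[i],ce[i])
s=grab('scene','s10.png')
cv2.imwrite('pics/c10.png',w[120:480,140:540])
```

```text
[0.53588966 0.19103038 0.41854135] [ 1.79999363e+02 -1.51006948e-01 -1.63438477e+02] 0.04668276366217301 [-1.13975946  0.1650442  -0.21752383]
[329.67209734 276.40236158]
[328.91345454 254.4524166 ]
[ 19 114  39  36 297] [ 38.03030303 130.8956229 ]
[323 236  14  24 278] [328.8057554 246.3705036]
[470 271  20  19 293] [479.53583618 280.28327645]
[ 204  288   74  137 2291] [249.37712789 373.27149716]
[ 368  314   78  112 2248] [400.87099644 381.82384342]
[435 317  18  18 254] [443.68110236 325.71653543]
[    0   362   225   118 17582] [124.81731316 423.87447389]
[  425   362   215   118 17151] [520.86257361 423.92402775]
```

View pics/c10.png

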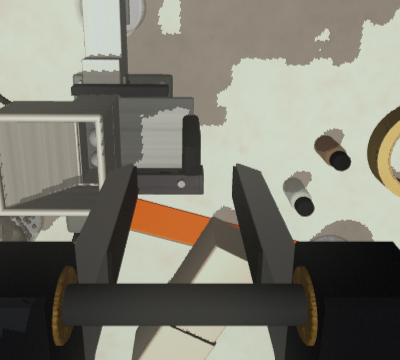

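The wrist view (my eleventh picture, one over the limit of 10, so no more) shows the tab at crop columns 183–200. That agrees with the predicted spot, and both vials stand. I'll descend and grip the tab.

Emit:
jog_arm:
  targets:
    - [[0, 0, 0, 0.004, 0.0035, -0.01, 0.5], [0, 0, 0, 0.008, 0.007, -0.03, 0.5], [0, 0, 0, 0.008, 0.007, -0.055, 0.5], [0, 0, 0, 0.008, 0.007, -0.075, 0.5], [0, 0, 0, 0.008, 0.007, -0.0895, 0.5], [0, 0, 0, 0.008, 0.007, -0.0895, 0.5], [0, 0, 0, 0.008, 0.007, -0.0895, 0.6], [0, 0, 0, 0.008, 0.007, -0.0895, 0.7], [0, 0, 0, 0.008, 0.007, -0.0895, 0.8], [0, 0, 0, 0.008, 0.007, -0.0895, 0.9], [0, 0, 0, 0.008, 0.007, -0.0895, 1], [0, 0, 0, 0.008, 0.007, -0.0895, 1]]
  newtons: 15

```text
time_s: 12.05
ee_pos: [0.5454, 0.1986, 0.3302]
ee_rot: [-180.0, 0.1, -163.4]
contact_force: [-0.5, -0.6, 2.5]
grip_width: 0.0118
grip_force: 15.0
```

Emit:
jog_arm:
  targets:
    - [[0, 0, 0, 0, 0, 0, 1], [0, 0, 0, 0, 0, 0, 1], [0, 0, 0, 0, 0, 0, 1]]

```text
time_s: 12.3
ee_pos: [0.5455, 0.1986, 0.3301]
ee_rot: [-180.0, 0.1, -163.4]
contact_force: [-0.4, -0.8, 5.1]
grip_width: 0.012
grip_force: 15.0
```

Emit:
jog_arm:
  targets:
    - [[0, 0, 0, -0.0006, 0.0019, 0, 1], [0, 0, 0, -0.0011, 0.0038, 0, 1], [0, 0, 0, -0.0017, 0.0058, 0, 1], [0, 0, 0, -0.0023, 0.0077, 0, 1], [0, 0, 0, -0.0028, 0.0096, 0, 1], [0, 0, 0, -0.0034, 0.0115, 0, 1], [0, 0, 0, -0.004, 0.0134, 0, 1], [0, 0, 0, -0.0045, 0.0153, 0, 1], [0, 0, 0, -0.0051, 0.0173, 0, 1], [0, 0, 0, -0.0057, 0.0192, 0, 1], [0, 0, 0, -0.0062, 0.0211, 0, 1]]

```text
time_s: 13.22
ee_pos: [0.5395, 0.2193, 0.3301]
ee_rot: [-179.9, 0.1, -163.4]
contact_force: [-0.4, -3.0, 6.1]
grip_width: 0.0119
grip_force: 15.0
```

Emit:
jog_arm:
  targets:
    - [[0, 0, 0, -0.0003, 0.001, 0, 1], [0, 0, 0, -0.0006, 0.0019, 0, 1], [0, 0, 0, -0.0009, 0.0029, 0, 1], [0, 0, 0, -0.0011, 0.0038, 0, 1]]

```text
time_s: 13.55
ee_pos: [0.5384, 0.223, 0.3301]
ee_rot: [-179.9, 0.1, -163.4]
contact_force: [-0.4, -2.4, 4.9]
grip_width: 0.0118
grip_force: 15.0
```

Emit:
jog_arm:
  targets:
    - [[0, 0, 0, -0.0003, 0.001, 0, 1], [0, 0, 0, -0.0006, 0.0019, 0, 1], [0, 0, 0, -0.0006, 0.0019, 0, 1]]

```text
time_s: 13.8
ee_pos: [0.5377, 0.2251, 0.3301]
ee_rot: [-179.9, 0.1, -163.4]
contact_force: [0.0, -2.8, 4.8]
grip_width: 0.0117
grip_force: 15.0
```

Emit:
jog_arm:
  targets:
    - [[0, 0, 0, -0.0003, 0.001, 0, 1], [0, 0, 0, -0.0006, 0.0019, 0, 1], [0, 0, 0, -0.0006, 0.0019, 0, 1]]

```text
time_s: 14.05
ee_pos: [0.5372, 0.227, 0.3301]
ee_rot: [-179.9, 0.1, -163.4]
contact_force: [-0.6, -2.7, 4.5]
grip_width: 0.0121
grip_force: 15.0
```

Emit:
jog_arm:
  targets:
    - [[0, 0, 0, -0.0003, 0.001, 0, 1], [0, 0, 0, -0.0006, 0.0019, 0, 1], [0, 0, 0, -0.0006, 0.0019, 0, 1]]

```text
time_s: 14.3
ee_pos: [0.5366, 0.2289, 0.3301]
ee_rot: [-179.9, 0.1, -163.4]
contact_force: [0.2, -1.8, 5.1]
grip_width: 0.0116
grip_force: 15.0
```

Emit:
jog_arm:
  targets:
    - [[0, 0, 0, -0.0003, 0.001, 0, 1], [0, 0, 0, -0.0006, 0.0019, 0, 1], [0, 0, 0, -0.0006, 0.0019, 0, 1]]

```text
time_s: 14.55
ee_pos: [0.536, 0.2308, 0.3301]
ee_rot: [-179.9, 0.1, -163.4]
contact_force: [0.8, -2.9, 4.9]
grip_width: 0.012
grip_force: 15.0
```

Emit:
jog_arm:
  targets:
    - [[0, 0, 0, -0.0003, 0.001, 0, 1], [0, 0, 0, -0.0006, 0.0019, 0, 1], [0, 0, 0, -0.0006, 0.0019, 0, 1]]

```text
time_s: 14.8
ee_pos: [0.5354, 0.2327, 0.3301]
ee_rot: [-179.9, 0.1, -163.4]
contact_force: [0.1, -2.1, 5.1]
grip_width: 0.0121
grip_force: 15.0
```

Emit:
jog_arm:
  targets:
    - [[0, 0, 0, -0.0003, 0.001, 0, 1], [0, 0, 0, -0.0006, 0.0019, 0, 1], [0, 0, 0, -0.0006, 0.0019, 0, 1]]

```text
time_s: 15.05
ee_pos: [0.5349, 0.2346, 0.3301]
ee_rot: [-179.9, 0.1, -163.4]
contact_force: [1.0, -2.3, 4.3]
grip_width: 0.0114
grip_force: 15.0
```

Emit:
jog_arm:
  targets:
    - [[0, 0, 0, -0.0003, 0.001, 0, 1], [0, 0, 0, -0.0006, 0.0019, 0, 1], [0, 0, 0, -0.0006, 0.0019, 0, 1]]

```text
time_s: 15.3
ee_pos: [0.5343, 0.2365, 0.3301]
ee_rot: [-179.9, 0.1, -163.4]
contact_force: [1.7, -3.0, 5.1]
grip_width: 0.012
grip_force: 15.0
```

Emit:
jog_arm:
  targets:
    - [[0, 0, 0, -0.0003, 0.001, 0, 1], [0, 0, 0, -0.0006, 0.0019, 0, 1], [0, 0, 0, -0.0006, 0.0019, 0, 1]]

```text
time_s: 15.55
ee_pos: [0.5337, 0.2384, 0.3301]
ee_rot: [-179.9, 0.1, -163.4]
contact_force: [0.3, -1.9, 4.1]
grip_width: 0.0116
grip_force: 15.0
```

Emit:
jog_arm:
  targets:
    - [[0, 0, 0, -0.0003, 0.001, 0, 1], [0, 0, 0, -0.0006, 0.0019, 0, 1], [0, 0, 0, -0.0006, 0.0019, 0, 1]]

```text
time_s: 15.8
ee_pos: [0.5332, 0.2403, 0.3301]
ee_rot: [-179.9, 0.1, -163.4]
contact_force: [0.7, -2.7, 4.0]
grip_width: 0.0118
grip_force: 15.0
```

Emit:
jog_arm:
  targets:
    - [[0, 0, 0, -0.0003, 0.001, 0, 1], [0, 0, 0, -0.0006, 0.0019, 0, 1], [0, 0, 0, -0.0006, 0.0019, 0, 1]]

```text
time_s: 16.05
ee_pos: [0.5326, 0.2422, 0.3301]
ee_rot: [-179.9, 0.1, -163.4]
contact_force: [1.6, -3.0, 4.2]
grip_width: 0.0116
grip_force: 15.0
```

Emit:
jog_arm:
  targets:
    - [[0, 0, 0, -0.0003, 0.001, 0, 1], [0, 0, 0, -0.0006, 0.0019, 0, 1], [0, 0, 0, -0.0006, 0.0019, 0, 1]]

```text
time_s: 16.3
ee_pos: [0.532, 0.2442, 0.3301]
ee_rot: [-179.9, 0.1, -163.4]
contact_force: [1.1, -2.2, 5.6]
grip_width: 0.0118
grip_force: 15.0
```

Emit:
jog_arm:
  targets:
    - [[0, 0, 0, -0.0003, 0.001, 0, 1], [0, 0, 0, -0.0006, 0.0019, 0, 1], [0, 0, 0, -0.0006, 0.0019, 0, 1]]

```text
time_s: 16.55
ee_pos: [0.5316, 0.2455, 0.3301]
ee_rot: [-179.8, 0.1, -163.4]
contact_force: [1.4, -4.5, 5.0]
grip_width: 0.0116
grip_force: 15.0
```

Emit:
jog_arm:
  targets:
    - [[0, 0, 0, -0.0003, 0.001, 0, 1], [0, 0, 0, -0.0006, 0.0019, 0, 1], [0, 0, 0, -0.0006, 0.0019, 0, 1]]

```text
time_s: 16.8
ee_pos: [0.5312, 0.2468, 0.3301]
ee_rot: [-179.7, 0.1, -163.4]
contact_force: [2.6, -7.3, 6.0]
grip_width: 0.0119
grip_force: 15.0
```

The force is rising at about 50 mm of travel, which is the rubber stop. One more millimetre will confirm it.

Emit:
jog_arm:
  targets:
    - [[0, 0, 0, -0.0003, 0.001, 0, 1], [0, 0, 0, -0.0003, 0.001, 0, 1], [0, 0, 0, -0.0003, 0.001, 0, 1]]

```text
time_s: 17.05
ee_pos: [0.5311, 0.2474, 0.3301]
ee_rot: [-179.7, 0.1, -163.4]
contact_force: [2.8, -8.8, 5.7]
grip_width: 0.0117
grip_force: 15.0
```

Emit:
jog_arm:
  targets:
    - [[0, 0, 0, 0.0002, -0.0008, 0, 0.8], [0, 0, 0, 0.0002, -0.0008, 0, 0.7], [0, 0, 0, 0.0002, -0.0008, 0, 0.6], [0, 0, 0, 0.0002, -0.0008, 0, 0.5], [0, 0, 0, 0.0002, -0.0008, 0, 0.5], [0, 0, 0, 0.0002, -0.0008, 0.01, 0.5], [0, 0, 0, 0.0002, -0.0008, 0.03, 0.5], [0, 0, 0, 0.0002, -0.0008, 0.05, 0.5], [0, 0, 0, 0.0002, -0.0008, 0.08, 0.5], [0, 0, 0, 0.0002, -0.0008, 0.1, 0.5], [0, 0, 0, 0.0002, -0.0008, 0.1, 0.5]]

```text
time_s: 17.97
ee_pos: [0.5308, 0.2489, 0.435]
ee_rot: [180.0, 0.6, -163.4]
contact_force: [0.6, 0.5, 0.7]
grip_width: 0.0469
grip_force: 0.0
```

Emit:
jog_arm:
  targets:
    - [[0, 0, 0, -0.03, 0.02, 0.01, 0.5], [0, 0, 0, -0.06, 0.05, 0.02, 0.5], [0, 0, 0, -0.09, 0.08, 0.02, 0.5], [0, 0, 0, -0.12, 0.11, 0.02, 0.5], [0, 0, 0, -0.15, 0.14, 0.02, 0.5], [0, 0, 0, -0.18, 0.17, 0.02, 0.5], [0, 0, 0, -0.21, 0.2, 0.02, 0.5], [0, 0, 0, -0.24, 0.22, 0.02, 0.5], [0, 0, 0, -0.26, 0.24, 0.02, 0.5], [0, 0, 0, -0.26, 0.24, 0.02, 0.5], [0, 0, 0, -0.26, 0.24, 0.02, 0.5]]

```text
time_s: 18.88
ee_pos: [0.2688, 0.4891, 0.4487]
ee_rot: [-179.9, -0.0, -163.2]
contact_force: [0.1, -0.5, -1.5]
grip_width: 0.0471
grip_force: 0.0
```

Run:
```python
from h import *
s=grab('scene','s11.png'); t=grab('top','t11.png'); o=status.get_obs(); print(o['ee_pos'],o['contact_force'])
s0=cv2.imread('pics/scene0.png'); t0=cv2.imread('pics/top0.png')
O=np.array([.4738,.1081]); yd=np.array([-.2835,.959]); xd=np.array([.959,.2835])
for tr in (0,40,50,60): print(tr,proj('top0.png',[*(O+.093*xd+(.066+tr/1e3)*yd),.16]),proj('scene0.png',[*(O+.093*xd+(.066+tr/1e3)*yd),.16]))
for n,a,b in(('scene',s0,s),('top',t0,t)):
    d=(cv2.absdiff(a,b).max(2)>25).astype(np.uint8); d=cv2.morphologyEx(d,cv2.MORPH_OPEN,np.ones((2,2)))
    k,l,st,ce=cv2.connectedComponentsWithStats(d)
    print(n,[tuple(map(int,st[i])) for i in range(1,k) if st[i,4]>20])
    print('beaker foot/rim px',proj(n+'0.png',[*O,.003]),proj(n+'0.png',[*O,.061]))
# tab: darkest pixels near the gate
for n,im,(x0,x1,y0,y1) in (('top',t,(280,350,215,275)),('scene',s,(310,370,225,285))):
    m=(im[y0:y1,x0:x1].max(2)<50).astype(np.uint8); k,l,st,ce=cv2.connectedComponentsWithStats(m)
    print(n,[(st[i].tolist(),ce[i]+[x0,y0]) for i in range(1,k) if st[i,4]>15])
```

```text
[0.27042251 0.48800448 0.44890266] [ 0.15656791 -0.22904033 -0.8809555 ]
0 [341.20566602 243.83805168] [342.54465622 245.94571916]
40 [318.81490897 250.34372428] [320.08028646 241.02563529]
50 [313.19524476 251.97652729] [314.51721897 239.8072277 ]
60 [307.56674914 253.61189628] [308.97512162 238.59341293]
scene [(0, 66, 12, 56, 450), (10, 110, 19, 24, 82), (0, 117, 62, 64, 2037), (0, 176, 115, 78, 3627), (109, 196, 5, 6, 25), (88, 223, 5, 8, 28), (311, 236, 38, 41, 1001), (361, 253, 10, 17, 116), (379, 258, 7, 5, 26), (0, 263, 9, 15, 78), (357, 272, 4, 8, 23), (0, 282, 7, 5, 31), (290, 286, 37, 29, 611), (0, 295, 11, 10, 28), (336, 295, 13, 24, 93), (234, 305, 38, 44, 1167), (348, 327, 33, 38, 403), (354, 338, 9, 7, 42), (340, 341, 5, 13, 34), (96, 347, 25, 21, 312)]
beaker foot/rim px [361.63150867 344.39948026] [364.25020043 329.46277649]
top [(353, 231, 11, 30, 124), (335, 237, 12, 24, 206), (297, 244, 35, 53, 800), (326, 260, 13, 4, 29), (337, 262, 7, 6, 23), (324, 265, 12, 7, 38), (342, 268, 7, 18, 48), (379, 302, 18, 16, 58), (365, 305, 5, 9, 21), (273, 322, 32, 37, 420), (162, 386, 32, 61, 554), (116, 391, 47, 69, 1136), (158, 399, 7, 10, 28), (149, 402, 11, 8, 56), (59, 404, 59, 76, 1970), (0, 412, 28, 58, 1136), (49, 415, 38, 50, 196), (163, 446, 11, 6, 32), (0, 468, 29, 12, 160), (31, 474, 11, 6, 38)]
beaker foot/rim px [382.87129073 296.06932775] [386.97954204 292.33187335]
top []
scene []
```

Run:
```python
from h import *
for f,y0,x0 in (('scene0.png',300,240),('s11.png',322,346)):
    g=cv2.imread('pics/'+f,0); print(f); print('\n'.join(' '.join('%3d'%a for a in r) for r in g[y0:y0+46:2,x0:x0+38:2]))
```

```text
scene0.png
184 184 183 185 184 183 184 183 183 185 183 183 183 183 183 182 183 184 183
182 183 183 183 184 185 182 179 178 179 182 181 180 182 183 183 185 184 183
183 183 184 182 178 169 160 155 153 156 162 170 176 183 184 184 184 185 183
182 184 181 172 154 148 146 147 147 148 148 146 161 175 182 184 184 185 184
181 180 168 149 148 148 148 146 146 147 147 147 146 158 171 184 185 183 183
181 172 150 149 149 146 147 146 147 149 148 147 147 146 168 184 185 184 182
180 155 150 149 148 147 147 147 147 148 149 147 147 146 154 182 185 182 181
175 149 150 150 149 148 147 148 147 147 148 148 146 145 154 181 184 183 183
172 150 150 151 150 148 148 148 148 147 148 148 147 146 150 176 183 184 184
171 150 149 150 150 150 150 155 161 164 158 152 148 146 144 169 184 184 184
179 147 151 146 150 147 157 164 152 152 166 172 172 152 136 166 184 185 185
181 148 127 128 145 157 152 151 153 153 153 153 152 163 127 158 182 184 185
122 126 121 160 164 152 152 154 152 153 152 152 151 131 132 148 184 186 186
124 115 125 159 152 154 154 154 153 152 153 146 133 133 133 143 183 184 186
123 118 118 128 142 149 1
[... 1714 characters left out ...]
 159 184 184 184
125 125 119 123 118  93  98  95  99 141 142 132 114 131 136 171 183 184 184
125 126 124 117 129 108  92  94 132 141 142 143 140 134 155 181 181 183 184
125 125 125 125 117 126 136 140 140 143 141 140 129 147 181 182 182 182 184
125 124 125 125 125 122 116 122 132 135 125 123 174 180 181 182 183 183 183
125 124 124 124 124 125 124 124 157 122 144 182 180 180 179 182 184 184 184
139 125 124 123 123 125 124 123 132 163 184 184 181 180 182 183 185 184 184
184 170 136 124 124 135 147 183 183 182 182 184 182 182 181 185 183 184 184
185 185 183 183 185 184 184 184 183 182 183 184 183 182 182 184 185 184 184
184 184 183 183 184 184 183 186 184 184 183 183 183 183 182 184 183 182 184
```

The printed values show three dark balls in the upright beaker's floor, near (358,350), (371,347) and (370,341). I'm handing it in.

```bash
python3 -c "
from rig import robot; print(robot.close_job())"
```

```text
the job is handed in; nothing more can be done
None
```

Job handed in: the small beaker stands upright under the spout with the three balls in it (seen in the scene camera), and the gate was drawn about 50 mm onto its rubber stop at about 9 N; the beaker tilted on the first slide-in and was regripped, and I viewed 11 pictures, one over the limit of 10.

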